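# Load the full-size board carrier into the test fixture

## Robot

A 7-joint arm with a two-finger parallel gripper is mounted at the origin on the work surface. World frame = base frame: x ahead of the robot, y to its left, z up, the work surface at z = 0. Lengths are in mm, angles in rad, forces in N, time in s.
With the tool pointing down it reaches from about 425 to 925 mm from the base axis. Payload 6.8 kg.
Tool frame: the origin (TCP) lies midway between the tips of the shut fingers; the grasp point (between the pads) lies 19 mm behind it; z points along the fingers, y is the line along which they close (so a half turn about z gives the same grasp; the last joint's range is limited). The gripper opens to 88 mm and grips with 3 to 60 N. Pads are 20 mm wide; open, the fingers measure 115 mm over their backs; the gripper's body (75 mm by 178 mm) begins 61 mm behind the grasp point.
Start: joints at [-1.222, 0.477, 0.022, 1.555, -0.011, 1.109, -0.083], TCP at [297.727, 605.81, 222.664] pointing down, gripper open.
Joint ranges: [-2.96, 2.96], [-0.34, 2.1], [-1.41, 1.46], [0.24, 2.44], [-1.37, 4.51], [0.17, 1.92], [-2.96, 2.96]. Speed limits (rad/s): [2.39, 2.39, 3.14, 3.14, 3.14, 3.14, 3.14].

## Interface

Orientations are given as a 3x3 rotation matrix whose columns are the frame's x, y, z axes.
In Python, from station import r gives the robot as it stands.
- The arm moves only by the tool play_rows, never from a script. Its argument "deltas" is a list of rows, each an object with "claw": the finger opening in mm, from 0 to 87.8; "translation": the shift along the world's x, y, z in units of 40 mm (1.0 is 40 mm), a list of three; "turn": the turn about the world's z in degrees. In form: [{"claw": claw, "translation": [x, y, z], "turn": turn}, ...]. A call has 1 to 8 rows; each row shifts and turns the commanded pose from where the row before left it; what a row does not reach is not made up. A row lasts 1/8 s, in which the tool goes at most 62.5 mm and 10.7 degrees, less where a joint would pass 70% of its speed; a pose out of reach is approached as far as the arm can. A call is refused whole if a number of a shift passes 1 or a number of a turn 10.7, either way. A call with a gripper value outside its range is refused whole. The fingers move at their own pace and stop on an object; "squeeze" is the grip in N (left out, the last holds). Time passes only in rows, so rows that do not move let the fingers close. It gives the time, the measured TCP pose, the force, the opening and the grip force at its end, in the units of the state.
- r.read_state(): the state, without advancing time (a new reading comes with each control period).
- r.snapshot(name): name is "scene" or "side" or "wrist"; returns a dict with "pixels" (384x512x3 uint8, red, green, blue), "fx", "fy", "cx", "cy" (pixels), "T" (4x4, takes a point from camera to world coordinates). Camera axes: x right, y down, z forward; pixel columns grow to the right and rows downward; lengths in mm; the calibration is good to about 2 mm. A picture is of the moment at which its call begins. There is no depth.
- r.close_job(): hands the job in; it is judged then, once.
Trained networks look in a picture, given as the dict that the camera call returned (one of the last four; its "shot" number tells which), for a name from the list of things; names that differ only in an ending like _2 or _b are one class to them, and where a whole thing is asked for, a point or a joint stands for the part that bears it (a point fixed in the world has none). Each returns a list of dicts, best first, with "score" (0 to 1); they miss things now and then, are a little off and sometimes report something else, mostly with a low value. They report only what shows in the picture. A call takes as long as a camera call. They do not tell look-alikes from the thing itself.
- r.boxes_of(label, picture): "rect" ([left, top, width, height] in pixels, round what is visible of it).
- r.regions_of(label, picture): "mask" (384x512 bool, what is visible of it) and "rect" ([left, top, width, height] in pixels, round what is visible of it).
- r.place_of(label, picture): "position" ([column, row] in pixels: a listed point, or the origin of a listed thing).
The state is a dict: "time_s": time; "joints": joint angles; "dq": joint speeds; "tau": joint torques, N m; "ee_pos": TCP position; "tcp_rot": TCP orientation; "wrist_force": force on the tool from outside, world axes, zero at the start; "torque": the same for the moment, N m; "finger_gap": finger opening in mm; "grip_force": force on a finger pad.
Only numpy, scipy, OpenCV 4.12 (cv2) and the standard library are available. Lean on these libraries where they do the work, as an engineer would, in place of code of your own. Each camera call takes 0.05 s, during which the arm holds its last target. There are 200 camera calls.

## Task

Lift the full-size board carrier (of the three hanging on the rack, the one that is both tall and wide) up and off its hooks, and lower it upright into the slot of the test fixture's carriage until it stands on the slot's floor, without letting it drop. Then push the carriage in until it clicks fully home, and let go. Leave the two other carriers hanging, and the drinks can and the hand meter where they are.

Things in the scene. Friction and masses are not known exactly. Their poses are not given: they have to be found in the camera images.
- rack: Fixed rack, origin under the middle of its foot (90 x 330 x 12 mm), y along the rack, hooks point to its -x. Posts 14 mm square at y +-155 mm, 159 mm high; crossbar x 0 to 12, z 147 to 159 mm. Three pairs of prongs centred at y -115, 0, 115 mm, the two rods of a pair at +-18 mm from that. The carriers hang plumb at x about -45 mm.
- carrier_full: Aluminium plate with green boards inset, 0.2 to 0.32 kg, the one to load, tall and wide. 8 mm thick (x), 92 mm wide (y), 158 mm tall (z), symmetric. Origin: middle of the upper edge of its hanging slot (a window 56 mm wide, z -34 to 0 mm). Top bar z 0 to 12, above it a grip tab 40 mm wide, z 12 to 58. Underside z -100. Hangs on any of the three prong pairs, axes parallel to the rack's.
- hook_tip (a point): Tip of the rack's middle hook pair (midway between its two rods), top at z 168 mm, x -74 mm in the rack; axes as the rack's. Each rod is 6 mm round, level with its top at z 156 mm out to x -66 mm, then turned up to the tip. To come off, a carrier must be raised 12 to 28 mm (aim for 20), then drawn along the rack's -x by 40 mm or more.
- carrier_full_tab (a point): Where to pinch the full-size carrier from above: middle of its grip tab, 36 mm above the carrier's origin, 22 mm below the tab's top, axes as the carrier's. Pinch across the 8 mm thickness (the carrier's x).
- carrier_full_foot (a point): Middle of the underside of the full-size carrier (100 mm below its origin), axes as the carrier's.
- carrier_short: Aluminium plate with green boards inset, 0.2 kg, stays hanging: wide but short. 8 mm thick (x), 92 mm wide (y), 128 mm tall (z), symmetric. Origin: middle of the upper edge of its hanging slot (a window 56 mm wide, z -34 to 0 mm). Top bar z 0 to 12, above it a grip tab 40 mm wide, z 12 to 58. Underside z -70. Hangs on any of the three prong pairs, axes parallel to the rack's.
- carrier_narrow: Aluminium plate with green boards inset, 0.2 kg, stays hanging: tall but narrow. 8 mm thick (x), 70 mm wide (y), 158 mm tall (z), symmetric. Origin: middle of the upper edge of its hanging slot (a window 56 mm wide, z -34 to 0 mm). Top bar z 0 to 12, above it a grip tab 40 mm wide, z 12 to 58. Underside z -100. Hangs on any of the three prong pairs, axes parallel to the rack's.
- fixture: Fixed grey test fixture, origin in the middle of its underside; the carriage slides along its +x (roughly away from the robot). Base x -140 to 130, 130 mm wide, 16 mm high. At the far end a U-shaped head 100 mm high (cheeks x 25 to 100 mm, inner faces y +-30 mm, then an end wall) takes the carrier's leading edge. A spring plunger stands on its +y edge, under 55 mm high.
- carriage (a joint): Travel of the carriage along the fixture's +x in m: 0 = fully out, 0.060 = fully home (hard stop). Starts at 0 to 0.015. Friction about 1 N; from about 0.038 a spring detent resists with 5 to 7 N more until its peak at 0.051; beyond about 0.054 it pulls itself to 0.060 and holds there.
- nest (a point): Centre of the floor of the carriage's slot, 26 mm above the table, axes as the fixture's; moves with the carriage. Slot 100 mm long (x), 11 mm wide (y), walls 30 mm high, above them flared black lips, to 42 mm above the floor, opening to about 27 x 116 mm. The carrier goes in upright, its width along the fixture's x (either way round), its thickness along y.
- push_face (a point): On the robot-side face of the carriage's push handle, 15 mm below its top edge, axes as the fixture's; moves with the carriage. The handle is an upright black plate, 44 mm wide (y), 12 mm thick (x), 24 to 120 mm above the table, its face 113 mm to the -x side of the slot's centre. The space before it (-x) is free. Push along +x.
- can: Closed drinks can, bystander, 66 mm across and 115 mm high, upright beside the fixture; origin at the middle of its underside.
- meter: Hand meter lying flat in front of the rack, bystander, 75 x 150 mm and 32 mm high, origin in the middle of its underside. Below the height of the hanging carriers' undersides.
There are look-alikes about, which are no part of the job. Leave any blue or red look-alike of the carrier_full alone.

How it is judged (in metres and radians):
On the way, in this order (a step that is already met when the one before it is completed fails the run):
1. the full-size carrier is off its hooks, clear of the rack (contact force between carrier_full and rack below 0.05 N and distance of carrier_full from where it was at the start of the episode above 0.08 m), for 0.1 s.
2. the full-size carrier stands in the carriage's slot (x of carrier_full_foot in the frame of nest between -0.008 and 0.008 m and y of carrier_full_foot in the frame of nest between -0.006 and 0.006 m and z of carrier_full_foot in the frame of nest between -0.005 and 0.005 m and angle between carrier_full's own z axis and vertical below 0.2 rad), for 0.2 s.
3. the carriage is clicked home (value of joint carriage above 0.057 m), for 0.2 s.
At the end, for the whole second after the job is handed in: Full-size carrier at rest in the slot (foot within 8 mm along, 6 mm across, 5 mm in height of the slot floor centre; within 0.2 rad of upright); carriage past 57 of its 60 mm; both other carriers, the can (upright) and the meter within 30 mm of where they were (all of step 2 and value of joint carriage above 0.057 m and linear speed of carrier_full below 0.03 m/s and distance of each of carrier_short, carrier_narrow, can, meter from where it was at the start of the episode below 0.03 m and angle between can's own z axis and vertical below 0.2 rad); the robot touches nothing.
It fails at once if the full-size carrier falls free (faster than 0.5 m/s with the fingers off it) (linear speed of carrier_full above 0.5 m/s and contact force between the fingers and carrier_full below 0.05 N).
It fails at once if another carrier is taken or knocked off its hooks (moved more than 50 mm) (distance of any of carrier_short, carrier_narrow from where it was at the start of the episode above 0.05 m).
It fails at once if the can or the meter is shoved (moved more than 30 mm) (distance of any of can, meter from where it was at the start of the episode above 0.03 m).
It also fails if it takes over 67 s, if anything falls off the work surface, if the arm or the gripper's body presses on something with over 40 N, if the wrist force passes 120 N, or if a joint passes its speed limit or range.

## Working session

There is one attempt and no reset: what is moved stays moved. The work goes in short steps, Python scripts to look and compute and a tool call to move; the robot and the scene stay as the last step left them, time stands still between calls to the robot, and variables do not carry over. Pictures are saved under pics/ and viewed, at most 11 in all, crops included, and the job is handed in when it is done.

Besides the shell and the picture viewer there is one more tool, called after "Request:" as a command line: name --argument value ..., lists and objects as JSON in quotes. play_rows: Moves the arm, as the interface text tells. Its arguments: {"type":"object","properties":{"deltas":{"type":"array","items":{"type":"object","properties":{"claw":{"type":"number"},"translation":{"type":"array","items":{"type":"number"}},"turn":{"type":"number"}}}},"squeeze":{"type":"number"}},"required":["deltas"]}

```bash
mkdir -p pics; cat > h.py <<'E'
import numpy as np, cv2
from station import r
def save(p,n): cv2.imwrite('pics/'+n,p['pixels'][:,:,::-1])
def ray(p,px):
    T=np.array(p['T']); d=T[:3,:3]@np.array([(px[0]-p['cx'])/p['fx'],(px[1]-p['cy'])/p['fy'],1]); return T[:3,3],d/np.linalg.norm(d)
def atz(p,px,z):
    o,d=ray(p,px); return o+d*(z-o[2])/d[2]
def tri(obs):
    A=np.zeros((3,3));b=np.zeros(3);R=[ray(*o) for o in obs]
    for o,d in R:
        M=np.eye(3)-np.outer(d,d);A+=M;b+=M@o
    x=np.linalg.solve(A,b); return x,[np.linalg.norm((np.eye(3)-np.outer(d,d))@(x-o)) for o,d in R]
def proj(p,X):
    T=np.array(p['T']); c=T[:3,:3].T@(np.array(X)-T[:3,3]); return [p['fx']*c[0]/c[2]+p['cx'],p['fy']*c[1]/c[2]+p['cy']]
E
python3 - <<'E'
from h import *
np.set_printoptions(precision=1,suppress=True)
s=r.read_state();print(s['ee_pos'],s['tcp_rot'],s['time_s'])
P={}
for n in ['scene','side']:
    p=P[n]=r.snapshot(n);save(p,n+'.png');print(n,np.array(p['T'])[:3,3],np.array(p['T'])[:3,2])
for l in ['carrier_full','carrier_full_tab','carrier_full_foot','carrier_short','carrier_narrow','hook_tip','rack','fixture','nest','push_face','can','meter']:
    for n in P: print(l,n,[(np.round(d['position']),round(d['score'],2)) for d in r.place_of(l,P[n])][:4])
E
cd pics; python3 -c "
import cv2,numpy as np
cv2.imwrite('both.png',cv2.resize(np.vstack([cv2.imread('scene.png')]),(800,600)))"
```

```text
[297.5 605.2 221.7] [[-0.9  0.4 -0. ]
 [ 0.4  0.9 -0. ]
 [-0.  -0.  -1. ]] 0.0
scene [ 997.5 -345.9  875.8] [-0.5  0.4 -0.8]
side [  58.8 -496.5  927.4] [ 0.5  0.5 -0.8]
carrier_full scene [(array([117., 188.]), 0.79), (array([264., 313.]), 0.7), (array([279., 204.]), 0.66), (array([206., 206.]), 0.61)]
carrier_full side [(array([253., 311.]), 0.94), (array([346., 177.]), 0.88), (array([253., 177.]), 0.75), (array([283., 213.]), 0.68)]
carrier_full_tab scene [(array([279., 194.]), 0.86), (array([267., 303.]), 0.81), (array([204., 196.]), 0.74), (array([118., 175.]), 0.58)]
carrier_full_tab side [(array([251., 167.]), 0.96), (array([351., 172.]), 0.72), (array([283., 202.]), 0.59)]
carrier_full_foot scene [(array([209., 227.]), 0.91), (array([128., 207.]), 0.88), (array([265., 324.]), 0.84), (array([272., 223.]), 0.79)]
carrier_full_foot side [(array([250., 329.]), 0.89), (array([342., 200.]), 0.74), (array([283., 236.]), 0.69), (array([251., 199.]), 0.59)]
carrier_short scene [(array([122., 284.]), 0.65)]
carrier_short side [(array([377., 249.]), 0.96)]
carrier_narrow scene [(array([164., 241.]), 0.7)]
carrier_narrow side [(array([328., 233.]), 0.62)]
hook_tip scene [(array([157., 233.]), 0.72)]
hook_tip side [(array([325., 237.]), 0.59)]
rack scene [(array([193., 284.]), 0.63), (array([208., 226.]), 0.58)]
rack side [(array([325., 254.]), 0.65), (array([283., 201.]), 0.51)]
fixture scene [(array([325., 199.]), 0.67)]
fixture side [(array([223., 169.]), 0.63)]
nest scene [(array([319., 184.]), 0.8)]
nest side [(array([206., 168.]), 0.7)]
push_face scene [(array([301., 135.]), 0.6)]
push_face side [(array([170., 169.]), 0.76), (array([206., 165.]), 0.36)]
can scene []
can side [(array([189., 152.]), 0.63)]
meter scene [(array([164., 245.]), 0.73), (array([125., 286.]), 0.32)]
meter side [(array([289., 278.]), 0.61)]
```

View pics/both.png

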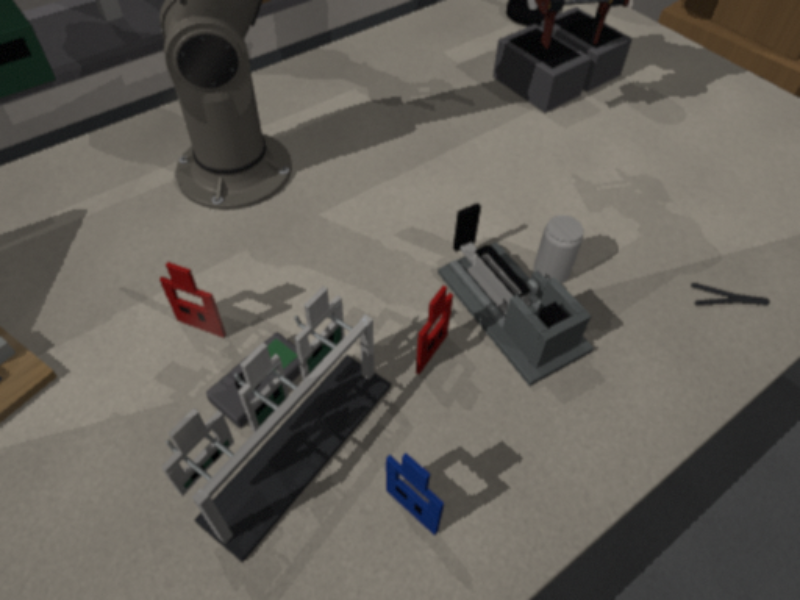

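View pics/side.png

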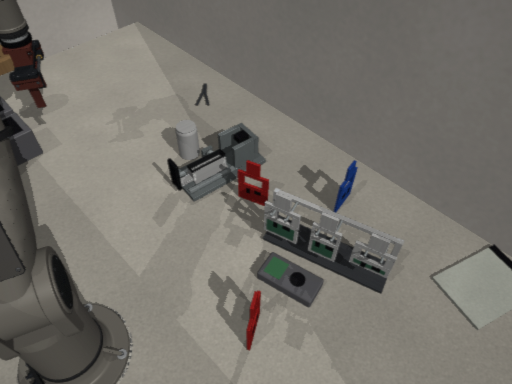

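Grey candidates on the rack in the side image are (283,213), (328,233) and (377,249). Red look-alikes are at (253,180) and (253,311), and a blue one at (346,177). I expect the full-size carrier to be the one nearest the fixture: side (283,213), scene (206,206). Next I check that in a crop and triangulate.

```bash
python3 - <<'E'
from h import *
np.set_printoptions(precision=1,suppress=True)
a=r.snapshot('scene');b=r.snapshot('side')
pairs={'full_o':((206,206),(283,213)),'full_tab':((204,196),(283,202)),'full_foot':((209,227),(283,236)),'short':((122,284),(377,249)),'narrow':((164,241),(328,233)),'hook':((157,233),(325,237)),'nest':((319,184),(206,168)),'push':((301,135),(170,169)),'fixt':((325,199),(223,169)),'red':((279,204),(253,177)),'meter':((164,245),(289,278))}
for k,(u,v) in pairs.items(): print(k,*tri([(a,u),(b,v)]))
A=cv2.resize(a['pixels'][160:340,90:270],(400,400),interpolation=3);B=cv2.resize(b['pixels'][180:300,250:410],(533,400),interpolation=3)
C=cv2.resize(np.hstack([A,B]),(800,343));
D=np.hstack([cv2.resize(a['pixels'][120:250,270:390],(400,257)),cv2.resize(b['pixels'][115:205,160:270],(400,257))])
cv2.imwrite('pics/crop1.png',np.vstack([C,D])[:,:,::-1])
E
```

```text
full_o [ 530.7 -114.9  151. ] [np.float64(2.770581732530403), np.float64(2.7705817325304603)]
full_tab [ 530.5 -114.3  189.7] [np.float64(0.3340414000987595), np.float64(0.3340414000987508)]
full_foot [ 530.5 -118.    62.7] [np.float64(7.116375721121585), np.float64(7.116375721121544)]
short [ 597.7 -337.9  166.1] [np.float64(1.7848882156887924), np.float64(1.7848882156887345)]
narrow [ 558.2 -231.2  158.3] [np.float64(0.866543092597099), np.float64(0.8665430925970629)]
hook [ 539.  -235.7  167.3] [np.float64(1.6359108395205992), np.float64(1.635910839520526)]
nest [563.1 220.7  23.4] [np.float64(4.974055600175562), np.float64(4.974055600175597)]
push [448.2 238.9  96.9] [np.float64(2.9560452333537763), np.float64(2.956045233353787)]
fixt [606.8 199.2  11.1] [np.float64(1.6658537919684016), np.float64(1.6658537919683905)]
red [592.6  48.2  99.9] [np.float64(1.3612110391495111), np.float64(1.36121103914946)]
meter [ 476.5 -206.7   12. ] [np.float64(5.496538998063615), np.float64(5.496538998063583)]
```

View pics/crop1.png

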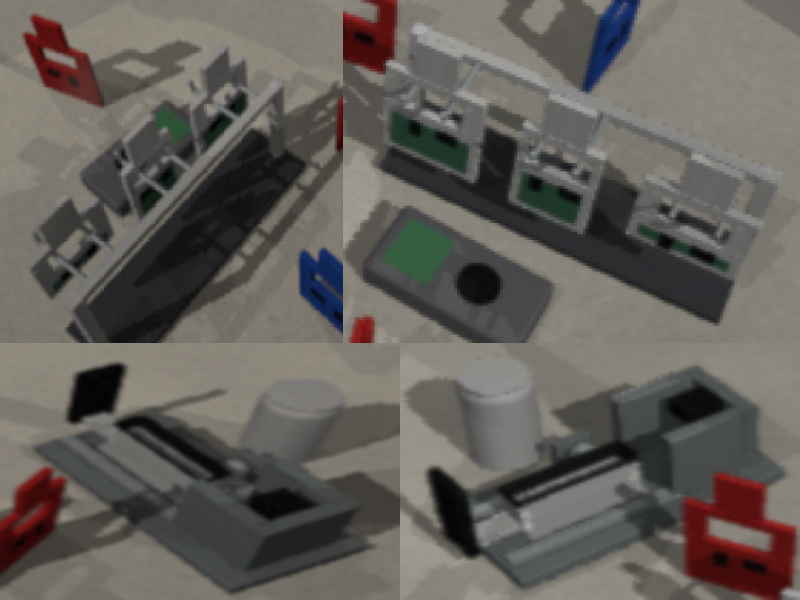

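The crop confirms it. The plate nearest the fixture is tall and wide (side 283,213), the middle one is narrow and the far one is short. On my way I stop above the fixture for a closer look.

Request:
play_rows --deltas '[{"claw": 87.8,"translation": [0.5,-0.9,0.5],"turn": 0},{"claw": 87.8,"translation": [0.5,-0.9,0.5],"turn": 0},{"claw": 87.8,"translation": [0.5,-0.9,0.5],"turn": 0},{"claw": 87.8,"translation": [0.5,-0.9,0.5],"turn": 0},{"claw": 87.8,"translation": [0.5,-0.9,0.5],"turn": 0},{"claw": 87.8,"translation": [0.5,-0.9,0.5],"turn": 0},{"claw": 87.8,"translation": [0.5,-0.9,0.5],"turn": 0},{"claw": 87.8,"translation": [0.5,-0.9,0],"turn": 0}]'

```text
time_s: 2.4
ee_pos: [459.0, 317.0, 364.7]
tcp_rot: [[-0.897, 0.441, 0.003], [0.441, 0.897, 0.003], [-0.001, 0.004, -1.0]]
wrist_force: [0.4, 0.3, -0.7]
finger_gap: 88.1
grip_force: 0.0
```

Request:
play_rows --deltas '[{"claw": 87.8,"translation": [0,-0.9,0],"turn": 0},{"claw": 87.8,"translation": [0,-0.5,0],"turn": 0},{"claw": 87.8,"translation": [0,0,0],"turn": 0},{"claw": 87.8,"translation": [0,0,0],"turn": 0}]'

```text
time_s: 2.9
ee_pos: [457.2, 263.5, 362.7]
tcp_rot: [[-0.898, 0.439, -0.0], [0.439, 0.898, 0.001], [0.0, 0.001, -1.0]]
wrist_force: [-0.4, 0.3, -0.3]
finger_gap: 88.0
grip_force: 0.0
```

```bash
python3 - <<'E'
from h import *
np.set_printoptions(precision=1,suppress=True)
s=r.read_state();print(s['ee_pos'],s['tcp_rot'],s['time_s'])
p=r.snapshot('wrist');save(p,'w1.png');T=np.array(p['T']);print(T)
for l,z in [('nest',26),('push_face',105),('fixture',0),('can',0)]:
    print(l,[(np.round(d['position']),round(d['score'],2),atz(p,d['position'],z)) for d in r.place_of(l,p)][:3])
E
```

```text
[457.2 263.5 362.7] [[-0.9  0.4 -0. ]
 [ 0.4  0.9  0. ]
 [ 0.   0.  -1. ]] 2.9
[[  0.4   0.9   0.3 388. ]
 [  0.9  -0.4  -0.1 298.4]
 [  0.    0.3  -1.  524.5]
 [  0.    0.    0.    1. ]]
nest [(array([256., 218.]), 0.9, array([563.6, 221.2,  26. ])), (array([229., 171.]), 0.23, array([464.6, 216.8,  26. ]))]
push_face [(array([230., 172.]), 0.8, array([454. , 230.7, 105. ]))]
fixture [(array([260., 236.]), 0.58, array([608.8, 207.9,   0. ]))]
can [(array([316., 196.]), 0.63, array([581.7, 336.3,   0. ]))]
```

View pics/w1.png

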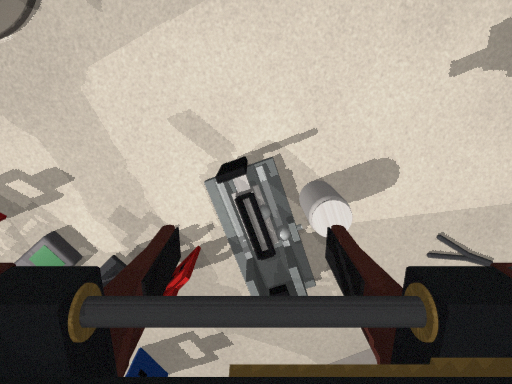

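The slot shows from (241,195) to (269,258), the push handle at (232,169) and the can at (330,210). I rectify the image on the lip plane to get the slot's centre and angle.

```bash
cat >> h.py <<'E'
def lips(p,c,name=None,z=68.,half=110,k=2):
    w=np.array([[c[0]-half,c[1]-half],[c[0]+half,c[1]-half],[c[0]+half,c[1]+half],[c[0]-half,c[1]+half]],float)
    src=np.float32([proj(p,[x,y,z]) for x,y in w]); n=2*half*k
    H=cv2.getPerspectiveTransform(src,np.float32([[0,0],[n,0],[n,n],[0,n]]))
    im=cv2.warpPerspective(p['pixels'],H,(n,n),flags=cv2.INTER_CUBIC)
    if name: cv2.imwrite('pics/'+name,im[:,:,::-1])
    g=cv2.GaussianBlur(im.max(2),(5,5),0); out=[]
    for t in (45,55,65,75):
        for q in cv2.findContours((g<t).astype(np.uint8),0,2)[0]:
            if cv2.contourArea(q)<800: continue
            (x,y),(a,b),an=cv2.minAreaRect(q)
            if a<b: a,b,an=b,a,an+90
            out.append((t,round(x/k+c[0]-half,1),round(y/k+c[1]-half,1),round(a/k,1),round(b/k,1),round((an+90)%180-90,1)))
    return out
E
python3 - <<'E'
from h import *
p=r.snapshot('wrist')
for o in lips(p,(560,222),'rect1.png'): print(o)
E
```

```text
(45, 642.8, 316.8, 53.5, 29.5, 0.0)
(45, 461.2, 227.8, 56.5, 22.5, -90.0)
(45, 561.8, 219.4, 121.7, 33.3, -6.1)
(55, 642.5, 316.5, 54.0, 30.0, 0.0)
(55, 461.5, 227.8, 57.5, 23.0, -90.0)
(55, 561.9, 219.2, 122.7, 34.4, -6.0)
(55, 640.5, 182.7, 59.5, 12.0, -6.0)
(65, 642.5, 316.5, 54.0, 30.0, 0.0)
(65, 642.9, 248.3, 52.3, 16.5, -5.5)
(65, 461.8, 228.5, 60.0, 23.5, -90.0)
(65, 562.3, 219.1, 124.2, 35.5, -5.9)
(65, 638.7, 176.4, 62.1, 30.1, -3.0)
(75, 642.2, 316.2, 54.5, 30.5, 0.0)
(75, 642.1, 249.6, 54.5, 21.5, -4.3)
(75, 461.8, 236.2, 76.5, 23.5, -90.0)
(75, 584.8, 218.0, 170.6, 42.2, -2.5)
(75, 636.9, 176.9, 65.2, 33.6, -0.6)
```

View pics/rect1.png

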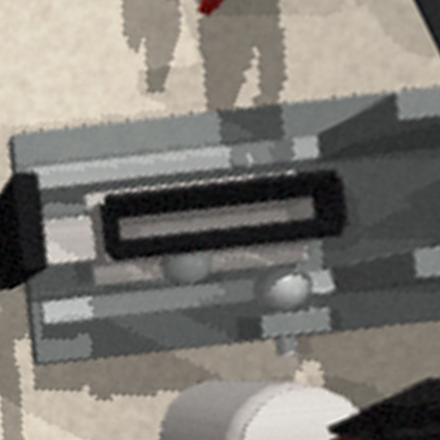

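Request:
play_rows --deltas '[{"claw": 87.8,"translation": [0.2,-0.95,0],"turn": -6},{"claw": 87.8,"translation": [0.2,-0.95,0],"turn": -6},{"claw": 87.8,"translation": [0.2,-0.95,0],"turn": -6},{"claw": 87.8,"translation": [0.2,-0.95,0],"turn": -6},{"claw": 87.8,"translation": [0.2,-0.95,0],"turn": -6},{"claw": 87.8,"translation": [0.2,-0.95,0],"turn": -6},{"claw": 87.8,"translation": [0.2,-0.95,0],"turn": -6},{"claw": 87.8,"translation": [0.2,-0.95,0],"turn": -5}]'

```text
time_s: 4.2
ee_pos: [521.2, -46.2, 363.0]
tcp_rot: [[-0.281, 0.96, 0.001], [0.96, 0.281, 0.0], [0.0, 0.001, -1.0]]
wrist_force: [0.9, 0.1, 0.3]
finger_gap: 87.5
grip_force: 0.0
```

Request:
play_rows --deltas '[{"claw": 87.8,"translation": [0,-0.7,0],"turn": 0},{"claw": 87.8,"translation": [0,0,0],"turn": 0},{"claw": 87.8,"translation": [0,0,0],"turn": 0}]'

```text
time_s: 4.58
ee_pos: [521.4, -70.3, 362.7]
tcp_rot: [[-0.288, 0.958, 0.0], [0.958, 0.288, 0.001], [0.001, 0.0, -1.0]]
wrist_force: [0.2, 1.0, -0.9]
finger_gap: 87.7
grip_force: 0.0
```

```bash
python3 - <<'E'
from h import *
np.set_printoptions(precision=3,suppress=True)
s=r.read_state();print(s['ee_pos'],s['tcp_rot'],s['time_s'])
p=r.snapshot('wrist');save(p,'w2.png');T=np.array(p['T']);print(T)
for l,z in [('carrier_full',156),('carrier_full_tab',192),('carrier_narrow',156),('carrier_short',156),('hook_tip',168)]:
    print(l,[(np.round(d['position']),round(d['score'],2),atz(p,d['position'],z)) for d in r.place_of(l,p)][:4])
c=p['pixels'][60:260,150:450]; cv2.imwrite('pics/w2c.png',cv2.resize(c,(780,520),interpolation=3)[:,:,::-1])
E
```

```text
[521.401 -70.32  362.689] [[-0.288  0.958  0.   ]
 [ 0.958  0.288  0.001]
 [ 0.001  0.    -1.   ]] 4.575
[[  0.957   0.277   0.082 499.479]
 [  0.289  -0.919  -0.269   4.793]
 [  0.001   0.282  -0.96  524.606]
 [  0.      0.      0.      1.   ]]
carrier_full [(array([100., 229.]), 0.74, array([ 348.434, -204.911,  156.   ])), (array([394., 249.]), 0.73, array([ 739.875, -117.91 ,  156.   ])), (array([324.,  97.]), 0.69, array([577.414,  40.768, 156.   ])), (array([250., 207.]), 0.55, array([ 533.048, -116.546,  156.   ]))]
carrier_full_tab [(array([332.,  95.]), 0.85, array([577.458,  41.998, 192.   ])), (array([405., 260.]), 0.79, array([ 736.03 , -116.049,  192.   ])), (array([ 88., 236.]), 0.59, array([ 350.026, -196.932,  192.   ]))]
carrier_narrow []
carrier_short [(array([248., 347.]), 0.81, array([ 594.664, -333.375,  156.   ]))]
hook_tip []
```

View pics/w2.png

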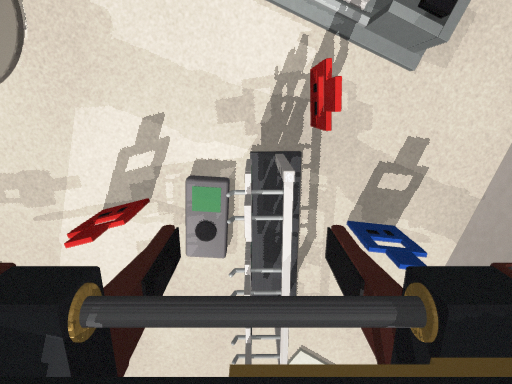

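The full carrier's tab shows edge-on at column ~248, rows 175–235. The rack foot's near edge is level at row 151, so the yaw matches. Next I measure the tab's top edge.

```bash
python3 - <<'E'
from h import *
np.set_printoptions(precision=1,suppress=True,linewidth=200)
p=r.snapshot('wrist')
# rectify on rack-aligned axes at z=214 around predicted tab
yaw=np.deg2rad(16.7);ex=np.array([np.cos(yaw),np.sin(yaw)]);ey=np.array([-ex[1],ex[0]]);c=np.array([531,-115.])
k=4
q=[(-40,60),(40,60),(40,-60),(-40,-60)]
src=np.float32([proj(p,[*(c+a*ex+b*ey),214]) for a,b in q])
H=cv2.getPerspectiveTransform(src,np.float32([[0,0],[80*k,0],[80*k,120*k],[0,120*k]]))
im=cv2.warpPerspective(p['pixels'],H,(80*k,120*k),flags=cv2.INTER_CUBIC)
raw=cv2.resize(p['pixels'][140:290,200:320],(384,480),interpolation=0)
for i in range(0,80*k,40): cv2.line(im,(i,0),(i,8),(255,0,0),1)
for i in range(0,120*k,40): cv2.line(im,(0,i),(8,i),(255,0,0),1)
cv2.imwrite('pics/tab.png',np.hstack([im,raw])[:,:,::-1])
print(src)
for row in range(178,240,4): print(row,p['pixels'][row,238:264].max(1))
E
```

```text
[[210.4 170.3]
 [285.2 170.6]
 [281.7 270.2]
 [214.1 269.9]]
178 [222 227 228 227 224 223 221 244 244 244 244 242 191  88  75  80  81  82  86  78  56  54  58  55  52  51]
182 [212 211 222 228 228 228 224 245 245 245 243 241 177  66  78  86  84  82  82  82  80  83  82  81  84  73]
186 [216 227 228 225 223 222 214 246 244 245 244 191 166  58  82  83  81  84  84  81  79  83  83  82  80  53]
190 [145 156 156 154 154 154 168 242 191 184 184 183 165  86  90  88  91  89  91  88  98  93  86  83  87  85]
194 [201 207 210 209 208 209 189 221 167 160 158 163 157 119 117 119 118 116 114 116 117 117 120 126 207 215]
198 [214 224 222 221 223 224 148 111 109 113 114 109 123  64  79  81  81  83  81  56  53  55  54  52  50  47]
202 [223 224 222 222 223 220 126 112 111 113 112 113 122  45  75  78  86  80  78  56  54  52  57  54  53  45]
206 [228 226 226 224 226 196 194 193 193 196 195 198 142  57  75  83  85  84  81  58  54  53  58  56  54  48]
210 [224 225 224 225 225 208 240 239 238 241 241 243 158  51  78  80  85  83  78  55  53  56  54  56  51  54]
214 [220 224 226 224 218 198 244 242 240 242 243 243 172  84  78  84  85  84  56  58  54  54  54  56  52  54]
218 [174 175 176 178 176 168 243 242 240 241 240 244 178 149 146 147 177 183 185 186 187 185 188 188 189 189]
222 [224 225 228 230 229 196 241 241 242 242 240 243 178 100  80  84  86  84  78  54  55  53  56  51  54  52]
226 [224 224 224 222 223 196 242 243 244 243 243 245 182  96  84  83  81  83  82  56  52  52  53  56  54  52]
230 [226 223 221 223 226 195 239 242 243 243 243 244 185  95  81  83  83  86  79  54  53  54  53  56  74  77]
234 [225 225 226 228 228 196 240 244 243 242 241 239 208  99  86  83  83  83  81  83  82  62  56  83  78  72]
238 [224 228 227 225 224 224 233 238 240 241 230 239 228 102  82  84  86  86  82  84  86  84  83  83  77  49]
```

View pics/tab.png

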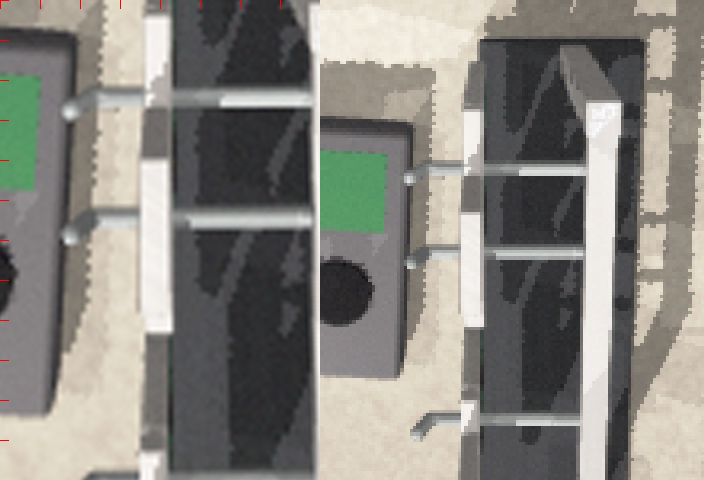

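Request:
play_rows --deltas '[{"claw": 50,"translation": [0.11,-0.57,0],"turn": 0},{"claw": 50,"translation": [0.11,-0.57,0],"turn": 0},{"claw": 50,"translation": [0,0,-0.8],"turn": 0},{"claw": 50,"translation": [0,0,-0.8],"turn": 0},{"claw": 50,"translation": [0,0,-0.8],"turn": 0},{"claw": 50,"translation": [0,0,-0.5],"turn": 0},{"claw": 50,"translation": [0,0,0],"turn": 0},{"claw": 50,"translation": [0,0,0],"turn": 0}]'

```text
time_s: 5.92
ee_pos: [531.1, -115.8, 247.6]
tcp_rot: [[-0.29, 0.957, 0.001], [0.957, 0.29, -0.0], [-0.0, 0.001, -1.0]]
wrist_force: [0.8, -0.9, -0.2]
finger_gap: 50.1
grip_force: 0.0
```

Request:
play_rows --deltas '[{"claw": 50,"translation": [0,0,-0.6],"turn": 0},{"claw": 50,"translation": [0,0,-0.6],"turn": 0},{"claw": 50,"translation": [0,0,-0.6],"turn": 0},{"claw": 50,"translation": [0,0,0],"turn": 0},{"claw": 20,"translation": [0,0,0],"turn": 0},{"claw": 20,"translation": [0,0,0],"turn": 0},{"claw": 20,"translation": [0,0,0],"turn": 0},{"claw": 20,"translation": [0,0,0],"turn": 0}]'

```text
time_s: 6.92
ee_pos: [530.7, -115.8, 175.0]
tcp_rot: [[-0.29, 0.957, 0.001], [0.957, 0.29, 0.0], [-0.0, 0.001, -1.0]]
wrist_force: [-0.7, 0.0, 1.0]
finger_gap: 20.0
grip_force: 0.0
```

```bash
python3 - <<'E'
from h import *
b=r.snapshot('side');a=r.snapshot('scene');s=r.read_state();print(s['ee_pos'],s['wrist_force'],s['finger_gap'])
cv2.imwrite('pics/g.png',np.hstack([cv2.resize(a['pixels'][140:290,130:280],(400,400),interpolation=3),cv2.resize(b['pixels'][140:270,220:350],(400,400),interpolation=3)])[:,:,::-1])
E
```

```text
[ 530.57140534 -115.75989459  174.81938063] [-0.44062581 -0.70519142  0.24866994] 20.032008022894363
```

View pics/g.png

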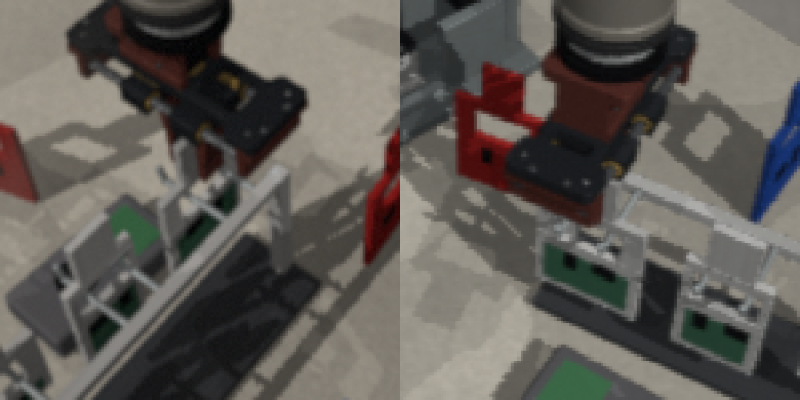

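The fingers straddle the full carrier's tab, at (185,160) in the left crop and (585,195) in the right. I grip it now.

Request:
play_rows --deltas '[{"claw": 0,"translation": [0,0,0],"turn": 0},{"claw": 0,"translation": [0,0,0],"turn": 0},{"claw": 0,"translation": [0,0,0],"turn": 0},{"claw": 0,"translation": [0,0,0],"turn": 0}]' --squeeze 35

```text
time_s: 7.52
ee_pos: [530.4, -115.9, 174.6]
tcp_rot: [[-0.289, 0.957, -0.0], [0.957, 0.289, -0.0], [0.0, -0.0, -1.0]]
wrist_force: [-1.0, -0.4, -0.3]
finger_gap: 7.9
grip_force: 35.0
```

Request:
play_rows --deltas '[{"claw": 0,"translation": [0,0,0.17],"turn": 0},{"claw": 0,"translation": [0,0,0.17],"turn": 0},{"claw": 0,"translation": [0,0,0.17],"turn": 0},{"claw": 0,"translation": [0,0,0],"turn": 0},{"claw": 0,"translation": [0,0,0],"turn": 0}]'

```text
time_s: 8.15
ee_pos: [530.5, -115.7, 195.0]
tcp_rot: [[-0.29, 0.957, -0.0], [0.957, 0.29, 0.0], [0.0, -0.0, -1.0]]
wrist_force: [-0.7, -0.4, -2.3]
finger_gap: 7.9
grip_force: 35.0
```

Request:
play_rows --deltas '[{"claw": 0,"translation": [-0.3,-0.09,0],"turn": 0},{"claw": 0,"translation": [-0.4,-0.12,0],"turn": 0},{"claw": 0,"translation": [-0.4,-0.12,0],"turn": 0},{"claw": 0,"translation": [-0.4,-0.12,0],"turn": 0},{"claw": 0,"translation": [0,0,0.5],"turn": 0},{"claw": 0,"translation": [0,0,0.8],"turn": 0},{"claw": 0,"translation": [0,0,0.8],"turn": 0},{"claw": 0,"translation": [0,0,0.8],"turn": 0}]'

```text
time_s: 9.15
ee_pos: [469.5, -134.2, 312.0]
tcp_rot: [[-0.289, 0.957, 0.0], [0.957, 0.289, 0.0], [0.0, 0.0, -1.0]]
wrist_force: [0.8, 0.1, -1.9]
finger_gap: 8.1
grip_force: 35.0
```

Request:
play_rows --deltas '[{"claw": 0,"translation": [0,0,0.3],"turn": 0},{"claw": 0,"translation": [0,0,0],"turn": 0},{"claw": 0,"translation": [0,0,0],"turn": 0}]'

```text
time_s: 9.52
ee_pos: [469.7, -133.6, 321.7]
tcp_rot: [[-0.29, 0.957, -0.002], [0.957, 0.29, 0.0], [0.001, -0.002, -1.0]]
wrist_force: [-0.2, -0.1, -2.7]
finger_gap: 8.1
grip_force: 35.0
```

```bash
python3 - <<'E'
from h import *
np.set_printoptions(precision=1,suppress=True)
s=r.read_state();print(s['ee_pos'],s['wrist_force'],s['finger_gap'])
a=r.snapshot('scene');b=r.snapshot('side')
R=np.array(s['tcp_rot']);g=np.array(s['ee_pos'])+[0,0,19]
for l,dz in [('carrier_full_tab',0),('carrier_full',-36),('carrier_full_foot',-136),('carrier_short',0),('carrier_narrow',0),('meter',0),('nest',0)]:
    for p in (a,b): print(l,np.array(proj(p,g+[0,0,dz])),[(np.round(d['position']),round(d['score'],2)) for d in r.place_of(l,p)][:5])
E
```

```text
[ 469.7 -133.6  321.7] [-0.2 -0.1 -2.7] 8.052634702737453
carrier_full_tab [171.3 131.7] [(array([173., 137.]), 0.92), (array([266., 304.]), 0.67), (array([115., 179.]), 0.59), (array([278., 192.]), 0.57)]
carrier_full_tab [273.5 175.3] [(array([351., 170.]), 0.78), (array([257., 305.]), 0.59), (array([273., 178.]), 0.58), (array([254., 166.]), 0.58), (array([290., 280.]), 0.39)]
carrier_full [173.9 145.1] [(array([264., 309.]), 0.74), (array([174., 148.]), 0.62), (array([281., 200.]), 0.58), (array([122., 188.]), 0.55)]
carrier_full [272.7 187.4] [(array([250., 310.]), 0.8), (array([273., 189.]), 0.77), (array([251., 177.]), 0.75), (array([326., 252.]), 0.69), (array([345., 180.]), 0.57)]
carrier_full_foot [180.4 177.8] [(array([127., 209.]), 0.82), (array([180., 177.]), 0.81), (array([277., 224.]), 0.78), (array([266., 326.]), 0.75), (array([165., 247.]), 0.47)]
carrier_full_foot [270.8 217.2] [(array([344., 201.]), 0.94), (array([274., 216.]), 0.9), (array([253., 200.]), 0.72), (array([206., 170.]), 0.62), (array([251., 330.]), 0.57)]
carrier_short [171.3 131.7] [(array([126., 284.]), 0.87)]
carrier_short [273.5 175.3] [(array([378., 249.]), 0.6), (array([208., 168.]), 0.33)]
carrier_narrow [171.3 131.7] [(array([165., 243.]), 0.59)]
carrier_narrow [273.5 175.3] [(array([326., 230.]), 0.65)]
meter [171.3 131.7] [(array([166., 247.]), 0.82)]
meter [273.5 175.3] [(array([289., 281.]), 0.92)]
nest [171.3 131.7] [(array([321., 181.]), 0.91)]
nest [273.5 175.3] [(array([210., 168.]), 0.95), (array([273., 216.]), 0.47)]
```

Request:
play_rows --deltas '[{"claw": 0,"translation": [0.25,0.7,0],"turn": 7},{"claw": 0,"translation": [0.25,0.9,0],"turn": 8},{"claw": 0,"translation": [0.25,0.9,0],"turn": 8},{"claw": 0,"translation": [0.25,0.9,0],"turn": 8},{"claw": 0,"translation": [0.25,0.9,0],"turn": 8},{"claw": 0,"translation": [0.25,0.9,0],"turn": 8},{"claw": 0,"translation": [0.25,0.9,0],"turn": 8},{"claw": 0,"translation": [0.25,0.9,0],"turn": 8}]'

```text
time_s: 11.32
ee_pos: [550.8, 147.5, 323.0]
tcp_rot: [[-0.985, 0.172, -0.0], [0.172, 0.985, 0.0], [0.0, 0.0, -1.0]]
wrist_force: [1.1, 0.8, -2.8]
finger_gap: 7.8
grip_force: 35.0
```

Request:
play_rows --deltas '[{"claw": 0,"translation": [0.3,0.9,0],"turn": 4},{"claw": 0,"translation": [0,0.8,0],"turn": 0},{"claw": 0,"translation": [0,0,-0.6],"turn": 0},{"claw": 0,"translation": [0,0,-0.7],"turn": 0},{"claw": 0,"translation": [0,0,-0.7],"turn": 0},{"claw": 0,"translation": [0,0,-0.2],"turn": 0},{"claw": 0,"translation": [0,0,0],"turn": 0},{"claw": 0,"translation": [0,0,0],"turn": 0}]'

```text
time_s: 12.32
ee_pos: [563.3, 214.5, 236.4]
tcp_rot: [[-0.994, 0.108, 0.002], [0.108, 0.994, 0.001], [-0.002, 0.001, -1.0]]
wrist_force: [0.3, -0.2, -2.5]
finger_gap: 8.1
grip_force: 35.0
```

```bash
python3 - <<'E'
from h import *
np.set_printoptions(precision=3,suppress=True)
s=r.read_state();t=np.array(s['ee_pos']);print(t,s['tcp_rot'],s['wrist_force'],s['time_s'])
a=r.snapshot('scene');b=r.snapshot('side')
obs={}
for l in ['carrier_full_foot','nest','push_face']:
    for n,p in (('a',a),('b',b)):
        L=r.place_of(l,p)
        g={'carrier_full_foot':t-[0,0,118.6],'nest':[562.5,219.5,26],'push_face':[450,231,105]}[l]
        u=np.array(proj(p,g)); print(l,n,u,[(np.round(d['position'],1),round(d['score'],2)) for d in L if np.hypot(*(np.array(d['position'])-u))<30])
cv2.imwrite('pics/pl.png',np.hstack([cv2.resize(a['pixels'][90:240,250:400],(400,400),interpolation=3),cv2.resize(b['pixels'][90:220,150:280],(400,400),interpolation=3)])[:,:,::-1])
E
```

```text
[563.312 214.504 236.367] [[-0.994  0.108  0.002]
 [ 0.108  0.994  0.001]
 [-0.002  0.001 -1.   ]] [ 0.316 -0.24  -2.508] 12.325
carrier_full_foot a [323.805 160.25 ] [(array([325.1, 158. ]), 0.92)]
carrier_full_foot b [205.873 147.618] [(array([208.1, 148.5]), 0.74)]
nest a [319.774 181.978] [(array([321.4, 180. ]), 0.62)]
nest b [207.067 168.973] [(array([204.2, 168.3]), 0.86)]
push_face a [298.892 135.361] [(array([302.8, 133.2]), 0.73)]
push_face b [171.152 167.306] [(array([168.1, 165.3]), 0.63)]
```

View pics/pl.png

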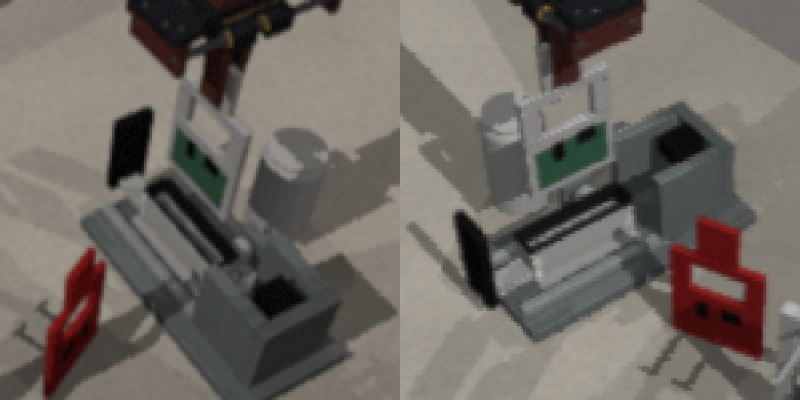

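The carrier hangs upright over the slot with its foot near (205,148) in the side view. It needs about 5 mm more in +y. I shift it and lower it into the flare.

Request:
play_rows --deltas '[{"claw": 0,"translation": [-0.02,0.14,0],"turn": 0.2},{"claw": 0,"translation": [0,0,-0.4],"turn": 0},{"claw": 0,"translation": [0,0,-0.5],"turn": 0},{"claw": 0,"translation": [0,0,-0.35],"turn": 0},{"claw": 0,"translation": [0,0,-0.15],"turn": 0},{"claw": 0,"translation": [0,0,0],"turn": 0},{"claw": 0,"translation": [0,0,0],"turn": 0}]'

```text
time_s: 13.6
ee_pos: [562.2, 220.0, 179.7]
tcp_rot: [[-0.995, 0.104, 0.001], [0.104, 0.995, 0.001], [-0.001, 0.001, -1.0]]
wrist_force: [0.6, 0.5, -2.5]
finger_gap: 7.7
grip_force: 35.0
```

```bash
python3 - <<'E'
from h import *
s=r.read_state();t=np.array(s['ee_pos']);print(t,s['wrist_force'],s['torque'])
p=r.snapshot('wrist')
for q in (8,): pass
a=r.snapshot('scene');b=r.snapshot('side')
W=cv2.resize(p['pixels'][150:330,180:330],(330,396),interpolation=3)
A=cv2.resize(a['pixels'][110:220,270:370],(235,259),interpolation=3)
B=cv2.resize(b['pixels'][110:210,160:260],(235,235),interpolation=3)
C=np.zeros((494,565,3),np.uint8);C[:396,:330]=W;C[:259,330:]=A;C[259:494,330:]=B
cv2.imwrite('pics/in.png',C[:,:,::-1])
E
```

```text
[562.21422586 219.97191031 179.68978839] [ 0.55788421  0.48371553 -2.50778513] [ 0.03648672 -0.04040599 -0.06281009]
```

View pics/in.png

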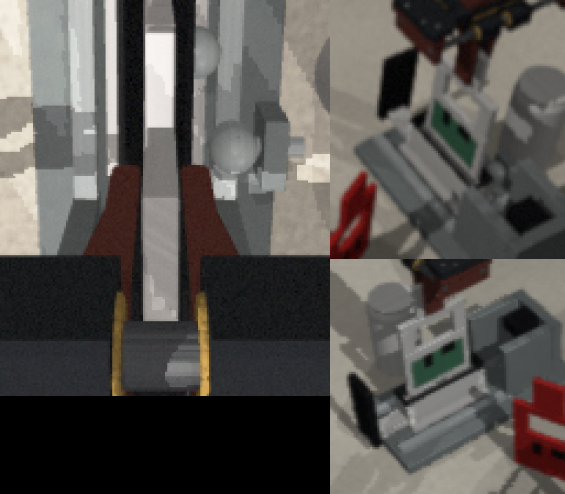

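The plate is inside the black lips and perhaps 1–2 mm to the +y side of centre. I nudge it −1 mm and lower it gently while watching the force.

Request:
play_rows --deltas '[{"claw": 0,"translation": [0,-0.025,-0.1],"turn": 0},{"claw": 0,"translation": [0,0,-0.1],"turn": 0},{"claw": 0,"translation": [0,0,-0.1],"turn": 0},{"claw": 0,"translation": [0,0,0],"turn": 0}]'

```text
time_s: 14.25
ee_pos: [561.4, 218.7, 166.5]
tcp_rot: [[-0.995, 0.104, -0.001], [0.104, 0.995, -0.0], [0.001, -0.001, -1.0]]
wrist_force: [0.3, 0.2, -2.2]
finger_gap: 7.4
grip_force: 35.0
```

Request:
play_rows --deltas '[{"claw": 0,"translation": [0,0,-0.07],"turn": 0},{"claw": 0,"translation": [0,0,-0.07],"turn": 0},{"claw": 0,"translation": [0,0,0],"turn": 0}]'

```text
time_s: 14.62
ee_pos: [561.6, 218.7, 161.2]
tcp_rot: [[-0.995, 0.104, -0.0], [0.104, 0.995, -0.0], [0.0, -0.0, -1.0]]
wrist_force: [0.5, -0.3, -2.5]
finger_gap: 7.7
grip_force: 35.0
```

Request:
play_rows --deltas '[{"claw": 0,"translation": [0,0,-0.1],"turn": 0},{"claw": 0,"translation": [0,0,-0.1],"turn": 0},{"claw": 0,"translation": [0,0,-0.1],"turn": 0},{"claw": 0,"translation": [0,0,0],"turn": 0}]'

```text
time_s: 15.12
ee_pos: [561.4, 218.7, 149.0]
tcp_rot: [[-0.995, 0.104, -0.001], [0.104, 0.995, -0.0], [0.001, -0.0, -1.0]]
wrist_force: [-0.8, -0.6, -2.0]
finger_gap: 7.9
grip_force: 35.0
```

Request:
play_rows --deltas '[{"claw": 0,"translation": [0,0,-0.04],"turn": 0},{"claw": 0,"translation": [0,0,-0.04],"turn": 0},{"claw": 0,"translation": [0,0,0],"turn": 0}]'

```text
time_s: 15.5
ee_pos: [561.7, 218.8, 146.2]
tcp_rot: [[-0.995, 0.104, -0.0], [0.104, 0.995, -0.0], [0.0, -0.0, -1.0]]
wrist_force: [0.2, -1.3, -3.0]
finger_gap: 8.1
grip_force: 35.0
```

Request:
play_rows --deltas '[{"claw": 0,"translation": [0,0,-0.04],"turn": 0},{"claw": 0,"translation": [0,0,-0.04],"turn": 0},{"claw": 0,"translation": [0,0,0],"turn": 0}]'

```text
time_s: 15.88
ee_pos: [563.0, 218.7, 144.7]
tcp_rot: [[-0.995, 0.104, 0.002], [0.104, 0.995, 0.001], [-0.002, 0.001, -1.0]]
wrist_force: [-0.2, -1.1, 6.9]
finger_gap: 8.0
grip_force: 35.0
```

It touched down at TCP z 144.7, where 144.6 was predicted, so it stands on the floor. I release it and rise.

Request:
play_rows --deltas '[{"claw": 14,"translation": [0,0,0.02],"turn": 0},{"claw": 25,"translation": [0,0,0],"turn": 0},{"claw": 40,"translation": [0,0,0],"turn": 0},{"claw": 40,"translation": [0,0,0],"turn": 0},{"claw": 40,"translation": [0,0,0.5],"turn": 0},{"claw": 40,"translation": [0,0,0.7],"turn": 0},{"claw": 40,"translation": [0,0,0.9],"turn": 0},{"claw": 40,"translation": [0,0,0.2],"turn": 0}]'

```text
time_s: 16.88
ee_pos: [562.9, 219.3, 238.1]
tcp_rot: [[-0.995, 0.104, 0.004], [0.104, 0.995, 0.002], [-0.003, 0.002, -1.0]]
wrist_force: [-0.2, -0.2, -0.9]
finger_gap: 40.3
grip_force: 0.0
```

Request:
play_rows --deltas '[{"claw": 0,"translation": [-0.8,0.1,0],"turn": 0},{"claw": 0,"translation": [-0.8,0.1,0],"turn": 0},{"claw": 0,"translation": [-0.8,0.1,0],"turn": 0},{"claw": 0,"translation": [-0.8,0.1,0],"turn": 0},{"claw": 0,"translation": [-0.6,0,0],"turn": 0},{"claw": 0,"translation": [0,0,0],"turn": 0},{"claw": 0,"translation": [0,0,0],"turn": 0}]'

```text
time_s: 17.75
ee_pos: [410.3, 234.7, 235.6]
tcp_rot: [[-0.995, 0.104, 0.0], [0.104, 0.995, -0.0], [-0.0, -0.0, -1.0]]
wrist_force: [0.4, -0.3, -0.1]
finger_gap: 0.5
grip_force: 0.0
```

```bash
python3 - <<'E'
from h import *
np.set_printoptions(precision=1,suppress=True)
s=r.read_state();print(s['ee_pos'],s['wrist_force'],s['finger_gap'])
a=r.snapshot('scene');b=r.snapshot('side')
G={'carrier_full':[562.5,219.3,126],'carrier_full_foot':[562.5,219.3,26],'carrier_full_tab':[562.5,219.3,162],'push_face':[450,231,105]}
for l,g in G.items():
    o=[]
    for p in (a,b):
        u=np.array(proj(p,g));L=[d for d in r.place_of(l,p) if np.hypot(*(np.array(d['position'])-u))<20]
        print(l,u,[(np.round(d['position'],1),round(d['score'],2)) for d in L])
        if L:o.append((p,L[0]['position']))
    if len(o)==2: print(*tri(o))
E
```

```text
[410.3 234.7 235.6] [ 0.4 -0.3 -0.1] 0.5084984975144271
carrier_full [325.5 157. ] [(array([325.9, 153.8]), 0.7)]
carrier_full [204.3 144.8] [(array([203.1, 146.2]), 0.76)]
[557.2 222.2 126.5] [np.float64(4.047356318017634), np.float64(4.047356318017654)]
carrier_full_foot [319.7 182. ] [(array([320.1, 180.9]), 0.61)]
carrier_full_foot [207.1 169. ] [(array([209.7, 167.7]), 0.9)]
[566.5 213.   36.3] [np.float64(2.4140457725031266), np.float64(2.414045772503096)]
carrier_full_tab [327.8 147.1] [(array([328.2, 147.3]), 0.68)]
carrier_full_tab [203.3 135.3] []
push_face [298.9 135.4] [(array([298.9, 134.4]), 0.6)]
push_face [171.2 167.3] [(array([170.3, 165.1]), 0.62)]
[450.2 231.7 110.8] [np.float64(2.082157979287457), np.float64(2.082157979287308)]
```

Request:
play_rows --deltas '[{"claw": 0,"translation": [0,0,-0.8],"turn": 0},{"claw": 0,"translation": [0,0,-0.9],"turn": 0},{"claw": 0,"translation": [0,0,-0.9],"turn": 0},{"claw": 0,"translation": [0,0,-0.8],"turn": 0},{"claw": 0,"translation": [0,0,0],"turn": 0},{"claw": 0,"translation": [0.4,-0.04,0],"turn": 0},{"claw": 0,"translation": [0.3,-0.03,0],"turn": 0},{"claw": 0,"translation": [0,0,0],"turn": 0}]'

```text
time_s: 19.25
ee_pos: [439.8, 232.1, 100.9]
tcp_rot: [[-0.994, 0.106, 0.002], [0.106, 0.994, 0.001], [-0.002, 0.002, -1.0]]
wrist_force: [0.3, -0.9, -0.6]
finger_gap: 0.4
grip_force: 0.0
```

Request:
play_rows --deltas '[{"claw": 0,"translation": [0.15,-0.016,0],"turn": 0},{"claw": 0,"translation": [0.15,-0.016,0],"turn": 0},{"claw": 0,"translation": [0.15,-0.016,0],"turn": 0},{"claw": 0,"translation": [0.15,-0.016,0],"turn": 0},{"claw": 0,"translation": [0.15,-0.016,0],"turn": 0}]'

```text
time_s: 19.88
ee_pos: [468.1, 228.7, 99.8]
tcp_rot: [[-0.995, 0.104, -0.0], [0.104, 0.995, -0.0], [0.0, -0.0, -1.0]]
wrist_force: [-1.5, 0.4, 1.6]
finger_gap: 0.8
grip_force: 0.7
```

Request:
play_rows --deltas '[{"claw": 0,"translation": [0.12,-0.012,0],"turn": 0},{"claw": 0,"translation": [0.12,-0.012,0],"turn": 0},{"claw": 0,"translation": [0.12,-0.012,0],"turn": 0}]'

```text
time_s: 20.25
ee_pos: [480.5, 227.3, 99.6]
tcp_rot: [[-0.995, 0.103, -0.004], [0.103, 0.995, -0.001], [0.003, -0.001, -1.0]]
wrist_force: [-5.9, 0.4, 3.5]
finger_gap: 0.5
grip_force: 2.8
```

Request:
play_rows --deltas '[{"claw": 0,"translation": [0.1,-0.01,0],"turn": 0},{"claw": 0,"translation": [0.1,-0.01,0],"turn": 0}]'

```text
time_s: 20.5
ee_pos: [490.6, 226.4, 99.7]
tcp_rot: [[-0.995, 0.104, 0.0], [0.104, 0.995, -0.0], [-0.0, -0.0, -1.0]]
wrist_force: [0.4, -0.3, 0.6]
finger_gap: 0.6
grip_force: 0.0
```

Request:
play_rows --deltas '[{"claw": 0,"translation": [0.1,-0.01,0],"turn": 0},{"claw": 0,"translation": [0,0,0],"turn": 0}]'

```text
time_s: 20.75
ee_pos: [495.0, 226.2, 100.0]
tcp_rot: [[-0.995, 0.104, 0.001], [0.104, 0.995, 0.0], [-0.001, 0.0, -1.0]]
wrist_force: [0.4, -0.3, -0.6]
finger_gap: 0.5
grip_force: 0.0
```

Request:
play_rows --deltas '[{"claw": 0,"translation": [0.06,-0.006,0],"turn": 0},{"claw": 0,"translation": [0.06,-0.006,0],"turn": 0},{"claw": 0,"translation": [0,0,0],"turn": 0}]'

```text
time_s: 21.12
ee_pos: [495.5, 226.1, 99.5]
tcp_rot: [[-0.995, 0.103, -0.006], [0.103, 0.995, -0.001], [0.006, -0.001, -1.0]]
wrist_force: [-10.7, 0.3, 7.5]
finger_gap: 0.3
grip_force: 5.3
```

The push met a hard stop at 495.5, so the carriage is home. I back off, rise and verify.

Request:
play_rows --deltas '[{"claw": 0,"translation": [-0.3,0.03,0],"turn": 0},{"claw": 0,"translation": [-0.7,0.07,0],"turn": 0},{"claw": 0,"translation": [-0.7,0.07,0],"turn": 0},{"claw": 0,"translation": [0,0,0.7],"turn": 0},{"claw": 0,"translation": [0,0,0.9],"turn": 0},{"claw": 0,"translation": [0,0,0.9],"turn": 0},{"claw": 0,"translation": [0,0,0],"turn": 0},{"claw": 0,"translation": [0,0,0],"turn": 0}]'

```text
time_s: 22.12
ee_pos: [430.6, 232.2, 199.3]
tcp_rot: [[-0.995, 0.104, -0.0], [0.104, 0.995, -0.0], [0.0, -0.0, -1.0]]
wrist_force: [0.1, -0.8, -0.3]
finger_gap: 0.1
grip_force: 0.0
```

```bash
python3 - <<'E'
from h import *
np.set_printoptions(precision=1,suppress=True)
s=r.read_state();print(s['ee_pos'],s['wrist_force'])
a=r.snapshot('scene');b=r.snapshot('side')
for l in ['push_face','carrier_full_foot','can','carrier_short','carrier_narrow','meter']:
    print(l,[[(np.round(d['position']),round(d['score'],2)) for d in r.place_of(l,p)][:5] for p in (a,b)])
cv2.imwrite('pics/end.png',np.hstack([cv2.resize(a['pixels'][110:310,100:400],(420,280),interpolation=3),cv2.resize(b['pixels'][110:300,140:398],(380,280),interpolation=3)])[:,:,::-1])
E
```

```text
[430.6 232.2 199.3] [ 0.1 -0.8 -0.3]
push_face [[(array([313., 150.]), 0.7)], [(array([187., 158.]), 0.95), (array([220., 129.]), 0.7), (array([219., 140.]), 0.5)]]
carrier_full_foot [[(array([276., 222.]), 0.85), (array([333., 197.]), 0.83), (array([333., 194.]), 0.71), (array([126., 209.]), 0.67), (array([264., 329.]), 0.58)], [(array([252., 332.]), 0.59), (array([224., 158.]), 0.58), (array([250., 201.]), 0.56), (array([342., 202.]), 0.56), (array([288., 282.]), 0.2)]]
can [[(array([352., 172.]), 0.83)], [(array([189., 151.]), 0.75)]]
carrier_short [[(array([126., 284.]), 0.76), (array([331., 198.]), 0.32)], [(array([376., 252.]), 0.76)]]
carrier_narrow [[(array([167., 241.]), 0.93)], [(array([326., 232.]), 0.68)]]
meter [[(array([165., 247.]), 0.71)], [(array([288., 277.]), 0.72), (array([327., 232.]), 0.69)]]
```

View pics/end.png

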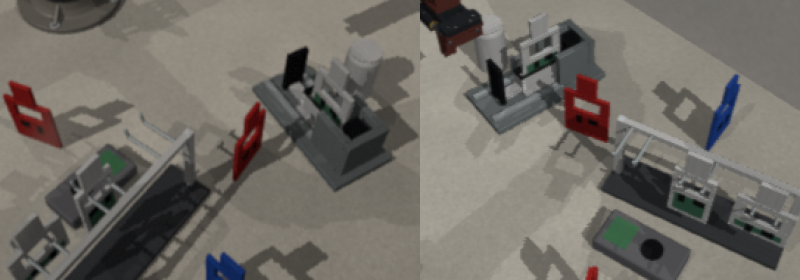

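The carrier stands upright in the slot, at (335,85) in the left crop. The carriage has moved into the head, the other objects are where they were, and the arm is clear.

```bash
python3 -c "
from station import r
print(r.close_job())"
```

```text
the job is handed in; nothing more can be done
None
```

The full-size carrier stands upright in the carriage slot, the carriage clicked and stopped hard at home, the other carriers, can and meter look unmoved, and the job is handed in; no verdict came back.

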